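Slide the top tray home into its notches

ROBOT

A 6-joint arm with a two-finger parallel gripper is mounted at the origin on the work surface. World frame = base frame: x ahead of the robot, y to its left, z up, the work surface at z = 0. Lengths are in m, angles in rad, forces in N, time in s.
With the tool pointing down it reaches from about 0.35 to 0.775 m from the base axis. Payload 5.5 kg.
Tool frame: the origin (TCP) lies on the front face of the gripper's body, between the roots of the fingers; the fingertips stand 73 mm ahead of it and the grasp point (between the pads) lies 54 mm ahead of it; z points along the fingers, y is the line along which they close (so a half turn about z gives the same grasp; the last joint's range is limited). The gripper opens to 85 mm and grips with 20 to 120 N. Pads are 22 mm wide; open, the fingers measure 114 mm over their backs; the gripper's body (76 mm by 85 mm) begins 54 mm behind the grasp point. The pads swing forward as they close: fully open they stand 13 mm farther back than shut.
Start: joints at [-1.33, 0.313, 0.046, 1.304, 0, 1.431], TCP at [0.214, -0.534, 0.304] pointing down, gripper open.
Joint ranges: [-2.76, 2.76], [-0.86, 1.69], [-1.03, 1.26], [-2.2, 2.34], [-1.47, 1.5], [-3.14, 3.14]. Speed limits (rad/s): [2.57, 2.57, 3.14, 3.14, 3.14, 3.14].

INTERFACE

Orientations are given as a unit quaternion [w, x, y, z].
In Python, from workcell import robot gives the robot as it stands.
- The arm moves only by the tool carry_out, never from a script. Its argument "increments" is one flat list of numbers, 7 for each row, row after row: the shift along the tool's x, y, z normalised to -1 to 1, where 1 is 0.1 m, then the turn, a rotation vector about the tool's x, y, z normalised to -1 to 1, where 1 is pi rad, then the closure, from -1 (fully open) to 1 (shut), so that 0 is half open. In form: [tx, ty, tz, rx, ry, rz, grip, tx, ty, tz, rx, ry, rz, grip, ...]. A call has 1 to 10 rows; each row shifts and turns the commanded pose from where the row before left it, along the tool's axes as they then stand; what a row does not reach is not made up. A row lasts 1/8 s, in which the tool goes at most 62.5 mm and 10.7 degrees, less where a joint would pass 70% of its speed; a pose out of reach is approached as far as the arm can. A call with a number of a shift or a turn outside -1 to 1 is refused whole. A call with a gripper value outside its range is refused whole. The fingers move at their own pace and stop on an object; "squeeze" is the grip in N (left out, the last holds). Time passes only in rows, so rows that do not move let the fingers close. It gives the time, the measured TCP pose, the force and the opening at its end, in the units of the state.
- robot.get_state(): the state, without advancing time (a new reading comes with each control period).
- robot.grab_frame(name): name is "scene" or "top" or "wrist"; returns a dict with "img" (480x640x3 uint8, red, green, blue), "fx", "fy", "cx", "cy" (pixels), "distortion" ([k1, k2, p1, p2, k3] as OpenCV has them; the pictures are not rectified), "pose" (4x4, takes a point from camera to world coordinates); the wrist camera has in their place "hand_eye" (4x4, takes a point from camera to tool coordinates, whose origin is the TCP and whose axes are the flange's). Camera axes: x right, y down, z forward; pixel columns grow to the right and rows downward; lengths in m; the calibration is good to about 2 mm. A picture is of the moment at which its call begins: read the wrist's pose just before it. There is no depth.
- robot.hand_in(): hands the job in, once; it reports no verdict.
The state is a dict: "time": time; "joint_positions": joint angles; "joint_vel": joint speeds; "tau": joint torques, N m; "eef_pos": TCP position; "tool_rot": TCP orientation; "wrist_force": force on the tool from outside, world axes, zero at the start; "moment": the same for the moment, N m; "finger_gap": finger opening in m.
Only numpy, scipy, OpenCV 4.12 (cv2) and the standard library are available. Lean on these libraries where they do the work, as an engineer would, in place of code of your own. Each camera call takes 0.05 s, during which the arm holds its last target. There are 200 camera calls.

TASK

The light-green top tray of the tray tower sits back on its white rails: with a fingertip, gently push it along the rails towards the end where the solar panel leans, until you feel all its feet drop into the locating notches, and stop there without shoving it past. Only push it: do not grip, lift or tip it. Keep the clear box in it, leave everything else standing where it is, and take the hand away at the end.

Things in the scene. Friction and masses are not known exactly. Their poses are not given: they have to be found in the camera images.
- tower: Fixed green tower of two lower trays (rim 96 mm high) with two white rails on top; 150 mm wide (its x), 280 mm long (y -175 to +105 mm), corner posts 136 mm high. Origin: on the table top, below where the tray's centre belongs when home; z up. Its y axis, the way to push, is within 0.3 rad of world y.
- rails (a point): Midpoint between the white rails, above the tower's origin, at rail-top height: 130 mm. Rails run along tower y at x = +-36 to +-57 mm, open between; green guide strips outside them (inner face x = +-57, top 137 mm) keep the tray straight. Each rail has two notches, 24 mm long and 7 mm deep, centred at y = +-60 mm.
- panel (a point): Middle of the folded dark solar panel, 130 x 156 x 13 mm, fixed, leaning from outside on the cross bar at the tower's +y end (bar y = 105 to 114 mm, top 135 mm). Panel: y = 182 mm at the table to 110 mm at its top edge, 152 mm high.
- top_tray: Loose light-green open tray, 110 (its x) x 170 mm (its y), walls 35 high, 3 thick; 0.35 to 0.7 kg. Origin: centre of its floor's underside, axes as the tower's. Four black feet 13 x 16 x 10 mm under x = +-45, y = +-60 stand on the rails: origin 140 mm above the table and 55 to 90 mm short (-y) of home. Home: 133 mm high, above the tower's origin, +-4 mm play along y.
- tray_end (a point): Centre of the outer face of the tray's -y end wall, at the underside's height (wall goes 35 mm up from here). Pushing here towards tower +y takes about 2 to 9 N. About 4 mm short of home centre the feet drop 7 mm into the notches; then the notch walls stop the tray, and a hard push, above all one high on the wall, tips it out.
- clear_box: Closed clear plastic box with lid and two blue clips, 64 x 100 x 34 mm, 0.12 kg, lying loose on the top tray's 3 mm floor; origin at the centre of its underside. It rides along.
- mug: Steel mug, 76 mm across, 85 mm high, handle to one side; origin at the centre of its underside. Stands loose on the table on the tower's +x side.
- torch: Blue solar torch standing on its head, 60 mm across at the foot, 38 mm above, 121 mm high; origin at the centre of its underside. On the tower's +x side.
- bowl: Round blue ceramic bowl, 120 mm across, 50 mm high; origin at the centre of its underside. On the tower's +x side.
- bottle: Aluminium bottle with a black cap, 66 mm across, 190 mm high; origin at the centre of its underside. Beyond the tower's +y end.
- tin: Red and steel tin, 60 mm across, 65 mm high; origin at the centre of its underside. Stands beyond the tower's -y end, about 150 mm or more from the tray's end wall, lower than the rails.
Things that resemble listed ones, but are neither listed nor needed, are in the scene too. Of the things that look like the bottle, the larger one is meant. There is more than one size of the torch; the one meant has the size given above.

How it is judged:
On the way, in this order (a step that is already met when the one before it is completed fails the run):
1. the tray slides on its rails, feet still on top of them, to within 45 mm of home (y of top_tray in the frame of tower above -0.045 m and z of top_tray in the frame of tower between 0.1375 and 0.145 m), for 0.1 s.
2. the tray's feet drop into the notches (y of top_tray in the frame of tower between -0.008 and 0.008 m and z of top_tray in the frame of tower below 0.136 m), for 0.2 s.
At the end, for the whole second after the job is handed in: The tray is at rest, level to 0.03 rad, within 8 mm of home along the rails and with all feet down in the notches (origin 130 to 136 mm above the table), the clear box lies at rest on its floor, and the mug, torch, bowl, bottle and tin stand upright within 25 mm of where they were (all of step 2 and z of top_tray in the frame of tower above 0.13 m and angle between top_tray's own z axis and vertical below 0.03 rad and linear speed of each of top_tray, clear_box below 0.01 m/s and z of clear_box in the frame of top_tray between -0.005 and 0.012 m and angle between each of mug, torch, bowl, bottle, tin's own z axis and vertical below 0.1 rad and distance of each of mug, torch, bowl, bottle, tin from where it was at the start of the episode below 0.025 m); the robot touches nothing.
It fails at once if the tray is lifted more than 10 mm off its rails or tipped by more than 0.15 rad (z of top_tray in the frame of tower above 0.15 m or angle between top_tray's own z axis and vertical above 0.15 rad).
It fails at once if the tray is shoved more than 15 mm past home (y of top_tray in the frame of tower above 0.015 m).
It fails at once if the tray is gripped or shoved hard (fingers press on it with more than 35 N) (contact force between the fingers and top_tray above 35 N).
It fails at once if the clear box is lifted or tipped out of the tray (z of clear_box in the frame of top_tray above 0.025 m or z of clear_box in the frame of top_tray below -0.02 m).
It fails at once if the mug, torch, bowl, bottle or tin is moved more than 25 mm or knocked over (distance of any of mug, torch, bowl, bottle, tin from where it was at the start of the episode above 0.025 m or angle between any of mug, torch, bowl, bottle, tin's own z axis and vertical above 0.3 rad).
It also fails if it takes over 40 s, if anything falls off the work surface, if the arm or the gripper's body presses on something with over 40 N, if the wrist force passes 120 N, or if a joint passes its speed limit or range.

## Working session

There is one attempt and no reset: what is moved stays moved. The work goes in short steps, Python scripts to look and compute and a tool call to move; the robot and the scene stay as the last step left them, time stands still between calls to the robot, and variables do not carry over. Pictures are saved under pics/ and viewed, on a budget of 10 in all, crops included, one or two more only if the job needs it, and the job is handed in when it is done.

Besides the shell and the picture viewer there is one more tool, called after ">>>" by a JSON object that holds its "name" and its "arguments", one argument or row to a line. carry_out: Moves the arm, as the interface text tells. Scaled input: -1 to 1 covers 0.1 m each way for a shift and pi rad each way for a turn. Its arguments: {"type":"object","properties":{"increments":{"type":"array"},"squeeze":{"type":"number"}},"required":["increments"]}

```bash
mkdir -p pics; ls
python3 - <<'E'
from workcell import robot
import cv2,pickle
s=robot.get_state();print(s)
d={}
for n in("scene","top"):
    f=robot.grab_frame(n);d[n]=f;cv2.imwrite(f"pics/{n}0.png",f["img"][:,:,::-1]);print(n,f["fx"],f["cx"],f["cy"],f["distortion"],f["pose"])
pickle.dump(d,open("f0.pkl","wb"))
E
```

```text
pics
{'time': 0.0, 'joint_positions': array([-1.32960017e+00,  3.14017476e-01,  4.49773024e-02,  1.30362704e+00,
       -2.13898447e-05,  1.43122619e+00]), 'joint_vel': array([-0.00051366,  0.00086257, -0.00073859,  0.00018089,  0.00175444,
       -0.00045069]), 'tau': array([-1.01956930e-04, -4.80625927e+01,  2.98534673e+01,  1.92697509e-02,
       -1.49789835e-04, -2.50754425e-06]), 'eef_pos': array([ 0.21359679, -0.5334353 ,  0.30299837]), 'tool_rot': array([-9.33692800e-04,  9.81931371e-01,  1.89235059e-01, -5.81933555e-05]), 'wrist_force': array([ 0.13379842, -0.29014292, -0.00153659]), 'moment': array([0.00882684, 0.02785521, 0.0507888 ]), 'finger_gap': 0.08546335591800754}
scene 474.2549031269269 318.2611742200233 244.06527443963213 [-0.08934458  0.          0.          0.          0.        ] [[-0.24594638  0.72606963 -0.64213181  1.23881179]
 [ 0.96925732  0.1793653  -0.16842901  0.18360671]
 [-0.00711503 -0.66381547 -0.74786256  0.87310921]
 [ 0.          0.          0.          1.        ]]
top 566.6593491652359 317.83355658476796 232.46906079957193 [0.04836692 0.         0.         0.         0.        ] [[-0.01988178 -0.98900369  0.14654836  0.39113928]
 [-0.99971504  0.02160226  0.01015776  0.00358749]
 [-0.01321184 -0.14630464 -0.98915135  1.42392542]
 [ 0.          0.          0.          1.        ]]
```

View pics/scene0.png

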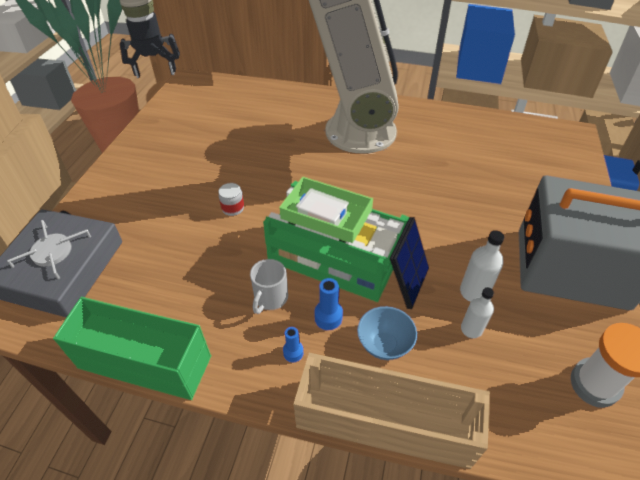

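View pics/top0.png

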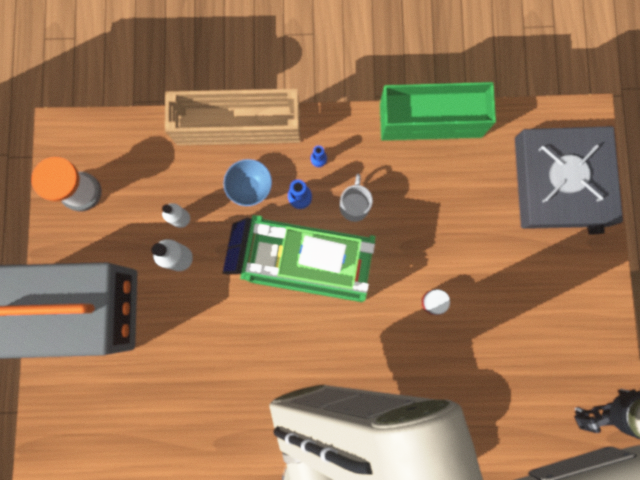

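Scene view: the light-green tray is at (325,208) on the green tower, panel at (410,262), tin at (231,199). Top view: tray about (320,258), panel at (236,246) on the left (+y), tin at (436,302). Look-alikes for the tray: the green tray at (437,110), which is far off and dark green, and the tower's own lower trays. The light-green one holding the clear box is the one I want.

```bash
cat > h.py <<'E'
import numpy as np,cv2
def ray(f,uv,pose=None):
    K=np.array([[f["fx"],0,f["cx"]],[0,f["fy"],f["cy"]],[0,0,1]])
    p=cv2.undistortPoints(np.array(uv,float).reshape(-1,1,2),K,np.array(f["distortion"],float)).reshape(-1,2)
    T=f["pose"] if pose is None else pose
    return T[:3,3],np.c_[p,np.ones(len(p))]@T[:3,:3].T
def onz(f,uv,z,pose=None):
    o,d=ray(f,uv,pose);return o+d*((z-o[2])/d[:,2])[:,None]
E
python3 - <<'E'
import pickle,cv2,numpy as np
from h import *
d=pickle.load(open("f0.pkl","rb"));f=d["top"];im=f["img"]
hsv=cv2.cvtColor(im,cv2.COLOR_RGB2HSV)
print([(tuple(p),hsv[p[1],p[0]].tolist()) for p in [(290,265),(350,270),(285,240),(300,285),(252,225),(368,270),(300,290)]])
def big(m,roi):
    z=np.zeros_like(m);x0,y0,x1,y1=roi;z[y0:y1,x0:x1]=m[y0:y1,x0:x1]
    z=cv2.morphologyEx(z,cv2.MORPH_OPEN,np.ones((2,2)))
    c=max(cv2.findContours(z,0,2)[0],key=cv2.contourArea);return c
roi=(225,200,390,310)
for nm,lo,hi,z in[("tray",(35,80,90),(52,255,255),.175),("tower",(35,80,40),(80,255,255),.136)]:
    c=big(cv2.inRange(hsv,lo,hi),roi)
    b=cv2.boxPoints(cv2.minAreaRect(c));P=onz(f,b,z)
    print(nm,cv2.contourArea(c),b.round(1).tolist(),P.round(4).tolist(),[round(float(np.linalg.norm(P[i]-P[i-1])),4) for i in range(4)],P.mean(0).round(4))
for nm,uv,z in[("tin",(436,302),.065),("mug",(356,201),.085),("torch",(298,187),.121)]:print(nm,onz(f,[uv],z).round(3))
c=im[195:325,215:395];cv2.imwrite("pics/crop1.png",cv2.resize(c,None,fx=4.4,fy=4.4,interpolation=cv2.INTER_CUBIC)[:,:,::-1])
E
```

```text
[((290, 265), [54, 114, 166]), ((350, 270), [51, 102, 244]), ((285, 240), [55, 115, 175]), ((300, 285), [63, 118, 127]), ((252, 225), [65, 116, 114]), ((368, 270), [54, 102, 108]), ((300, 290), [58, 112, 173])]
tray 91.0 [[340.6000061035156, 279.6000061035156], [344.79998779296875, 256.3999938964844], [359.20001220703125, 259.0], [355.0, 282.20001220703125]] [[0.4704, -0.0316, 0.175], [0.5213, -0.0422, 0.175], [0.5149, -0.0738, 0.175], [0.464, -0.0629, 0.175]] [0.032, 0.052, 0.0322, 0.0519] [ 0.4927 -0.0526  0.175 ]
tower 7606.5 [[239.6999969482422, 281.3999938964844], [251.60000610351562, 214.3000030517578], [377.70001220703125, 236.6999969482422], [365.79998779296875, 303.70001220703125]] [[0.4736, 0.1964, 0.136], [0.6277, 0.1691, 0.136], [0.5693, -0.1201, 0.136], [0.4175, -0.0879, 0.136]] [0.2898, 0.1565, 0.295, 0.1552] [0.522  0.0394 0.136 ]
tin [[ 0.42  -0.259  0.065]]
mug [[ 0.664 -0.076  0.085]]
torch [[0.693 0.061 0.121]]
```

View pics/crop1.png

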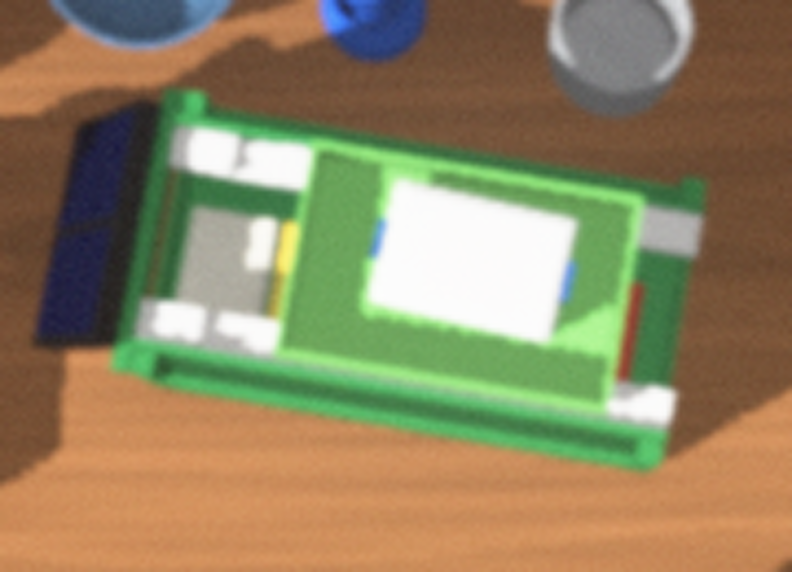

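The crop shows the light-green tray with the clear box inside. Its rim corners are at crop (315,148), (643,198), (610,405) and (280,352), and the panel is beyond its left end, so the choice is right. Next I'll compute the poses from these corners.

Run:
```python
import pickle,numpy as np
from h import *
f=pickle.load(open("f0.pkl","rb"))["top"]
cr=lambda L:np.array(L,float)/4.4+[215,195]
# order: +y+x, -y+x, -y-x, +y-x
T=onz(f,cr([(315,148),(643,198),(610,405),(280,352)]),.175)
W=onz(f,cr([(168,92),(706,181),(660,468),(113,370)]),.136)
for n,P in(("tray",T),("tower",W)):
    print(n,P.round(4).tolist(),"sides",[round(float(np.linalg.norm(P[i]-P[(i+1)%4])),4) for i in range(4)])
v=(T[0]+T[3]-T[1]-T[2])[:2];w=(W[0]+W[3]-W[1]-W[2])[:2]
print("yaw tray",-np.arctan2(v[0],v[1]),"tower",-np.arctan2(w[0],w[1]))
a=-np.arctan2(*( v/np.linalg.norm(v)+w/np.linalg.norm(w)));ey=np.array([-np.sin(a),np.cos(a)]);ex=np.array([ey[1],-ey[0]])
c=T.mean(0)[:2];end=(T[1]+T[2])[:2]/2
o1=(W[1]+W[2])[:2]/2+.175*ey
o2=(W[0]+W[3])[:2]/2-.105*ey
print("yaw",a,"tray c",c,"end",end,"origin from -y",o1,"from +y",o2,"tray y",(c-o1)@ey,(c-o2)@ey,"x off",(c-o1)@ex)
s=np.array([.2136,-.5334]);print("TCP in tower dir from tray end (x,y):",(s-end)@ex,(s-end)@ey)
t=onz(f,[(436,302)],.065)[0,:2];print("tin rel end",(t-end)@ex,(t-end)@ey)
```

```text
tray [[0.5863, 0.086, 0.175], [0.5572, -0.0794, 0.175], [0.4535, -0.0597, 0.175], [0.4833, 0.1047, 0.175]] sides [0.1679, 0.1056, 0.1671, 0.1047]
tower [[0.6239, 0.1653, 0.136], [0.5706, -0.115, 0.136], [0.4228, -0.0863, 0.136], [0.4787, 0.1942, 0.136]] sides [0.2854, 0.1505, 0.286, 0.148]
yaw tray -0.17706586679356973 tower -0.1923838941605166
yaw -0.18472488047704314 tray c [0.5200663  0.01288478] end [ 0.50531391 -0.06955849] origin from -y [0.52883031 0.07136524] from +y [0.53202384 0.07654363] tray y -0.05909525916243991 -0.06477212220190728 x off 0.0021265517088182905
TCP in tower dir from tray end (x,y): -0.20155432849757682 -0.5095309618789444
tin rel end -0.04913619703510156 -0.20184759387150797
```

>>> {"name": "carry_out", "arguments": {
  "increments": [0,0,0,0,0,0.045,1,0,0,0,0,0,0.045,1,0,0,0,0,0,0.045,1,0,0,0,0,0,0.045,1,0,0,0,0,0,0,1]
}}

```text
time: 0.72
eef_pos: [0.2136, -0.5337, 0.3035]
tool_rot: [-0.0, 0.996, -0.091, -0.0]
wrist_force: [-0.2, -0.0, -0.2]
finger_gap: 0.0001
```

>>> {"name": "carry_out", "arguments": {
  "increments": [0.2,-0.43,0,0,0,0,1,0.2,-0.43,0,0,0,0,1,0.2,-0.43,0,0,0,0,1,0.2,-0.43,0,0,0,0,1,0.2,-0.43,0,0,0,0,1,0.2,-0.43,0,0,0,0,1,0.2,-0.43,0,0,0,0,1,0.2,-0.43,0,0,0,0,1,0.2,-0.43,0,0,0,0,1,0.2,-0.43,0,0,0,0,1]
}}

```text
time: 1.98
eef_pos: [0.4899, -0.1465, 0.3038]
tool_rot: [0.0, 0.996, -0.091, 0.0]
wrist_force: [0.5, -0.1, 0.2]
finger_gap: -0.0001
```

>>> {"name": "carry_out", "arguments": {
  "increments": [0,0,0,0.0415,0,0,1,0,0,0,0.0415,0,0,1,0,0,0,0,0,0,1]
}}

```text
time: 2.35
eef_pos: [0.4891, -0.1489, 0.303]
tool_rot: [-0.129, 0.987, -0.091, 0.011]
wrist_force: [0.2, -0.3, -0.4]
finger_gap: -0.0002
```

```bash
cat > st.py <<'E'
from workcell import robot
import numpy as np
from scipy.spatial.transform import Rotation as R
s=robot.get_state();q=s["tool_rot"];M=R.from_quat(q[[1,2,3,0]]).as_matrix()
a=-.185;ey=np.array([-np.sin(a),np.cos(a)]);ex=np.array([ey[1],-ey[0]]);e=np.array([.5053,-.0696])
tip=s["eef_pos"]+M@[0,0,.073]
print("t",s["time"],"tip",tip.round(4),"rel end x,y",((tip[:2]-e)@ex).round(4),((tip[:2]-e)@ey).round(4),"F",s["wrist_force"].round(1),"gap",s["finger_gap"]);print(M.round(3))
E
python3 st.py
python3 - <<'E'
from workcell import robot
import cv2,pickle
d={n:robot.grab_frame(n) for n in("scene","top")};pickle.dump(d,open("f1.pkl","wb"))
c=d["scene"]["img"][130:300,180:400];cv2.imwrite("pics/s1.png",cv2.resize(c,None,fx=3.5,fy=3.5,interpolation=2)[:,:,::-1])
E
```

```text
t 2.35 tip [ 0.4924 -0.1304  0.2325] rel end x,y -0.0015 -0.0621 F [ 0.2 -0.3 -0.4] gap -0.0001712937596848858
[[ 0.983 -0.178  0.046]
 [-0.183 -0.95   0.253]
 [-0.001 -0.257 -0.966]]
```

View pics/s1.png

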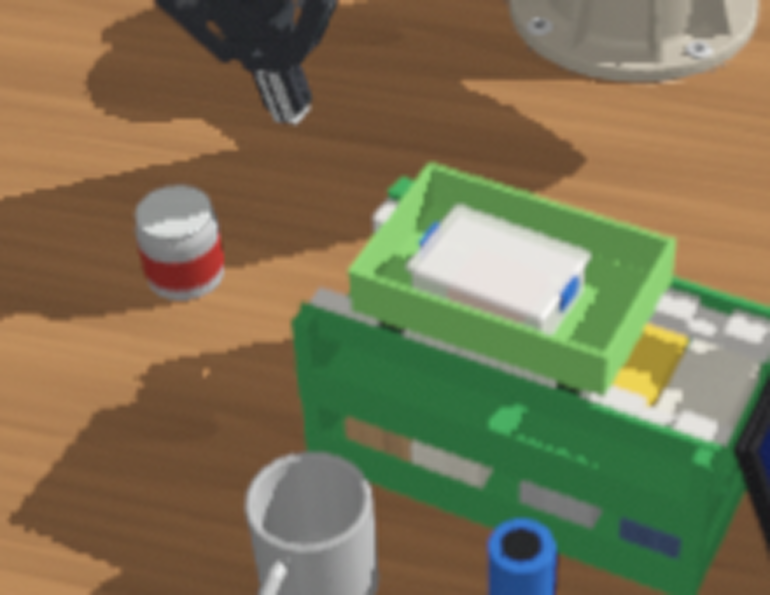

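The tool hangs at crop (290,118), behind the tray's -y end and clear of the tin. I'll check the tip height against this view.

Run:
```python
import pickle
from h import *
f=pickle.load(open("f1.pkl","rb"))["scene"]
for u in[(292,122),(305,105)]:
    uv=np.array(u)/3.5+[180,130]
    for z in(.22,.2325,.245):print(u,z,onz(f,[uv],z).round(4))
```

```text
(292, 122) 0.22 [[ 0.4834 -0.1359  0.22  ]]
(292, 122) 0.2325 [[ 0.4979 -0.1297  0.2325]]
(292, 122) 0.245 [[ 0.5123 -0.1236  0.245 ]]
(305, 105) 0.22 [[ 0.4655 -0.1333  0.22  ]]
(305, 105) 0.2325 [[ 0.4803 -0.1273  0.2325]]
(305, 105) 0.245 [[ 0.4951 -0.1212  0.245 ]]
```

Tip height and position agree with the state to about 5 mm, so 73 mm holds with the fingers shut. Now I'll lower the tip to about z 0.142, then approach slowly.

>>> {"name": "carry_out", "arguments": {
  "increments": [0,0.058,0.2175,0,0,0,1,0,0.058,0.2175,0,0,0,1,0,0.058,0.2175,0,0,0,1,0,0.058,0.2175,0,0,0,1,0,0,0,0,0,0,1]
}}

```text
time: 3.08
eef_pos: [0.4883, -0.147, 0.2128]
tool_rot: [-0.129, 0.987, -0.091, 0.011]
wrist_force: [-0.3, 0.1, 0.3]
finger_gap: 0.0001
```

>>> {"name": "carry_out", "arguments": {
  "increments": [0,-0.097,0.026,0,0,0,1,0,-0.097,0.026,0,0,0,1,0,-0.097,0.026,0,0,0,1,0,0,0,0,0,0,1]
}}

```text
time: 3.58
eef_pos: [0.495, -0.1173, 0.2143]
tool_rot: [-0.129, 0.987, -0.091, 0.012]
wrist_force: [0.4, 0.5, -0.1]
finger_gap: 0.0001
```

```bash
python3 st.py
python3 - <<'E'
from workcell import robot
import cv2,pickle
d={n:robot.grab_frame(n) for n in("scene","top")};pickle.dump(d,open("f2.pkl","wb"))
c=d["scene"]["img"][130:300,230:450];cv2.imwrite("pics/s2.png",cv2.resize(c,None,fx=3.5,fy=3.5,interpolation=2)[:,:,::-1])
E
```

```text
t 3.575 tip [ 0.4985 -0.0989  0.1437] rel end x,y -0.0013 -0.03 F [ 0.4  0.5 -0.1] gap 0.00012652577624981434
[[ 0.983 -0.176  0.048]
 [-0.182 -0.95   0.253]
 [ 0.001 -0.257 -0.966]]
```

View pics/s2.png

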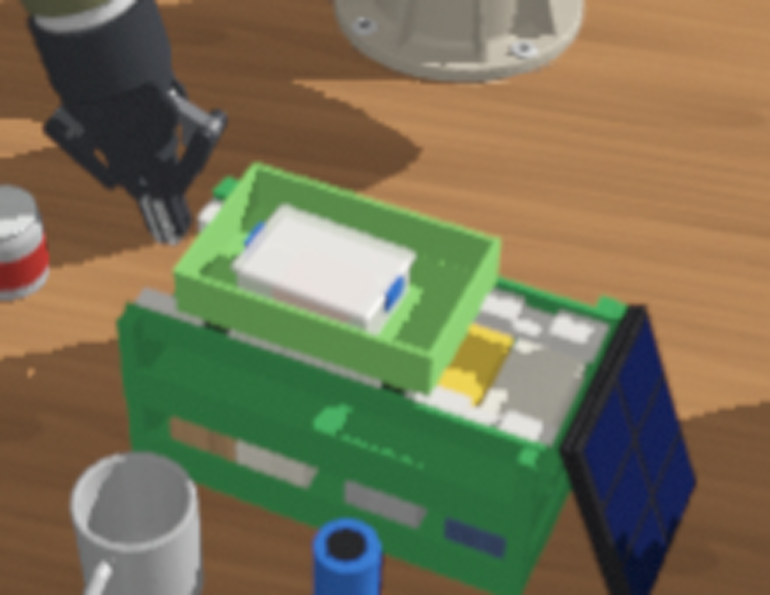

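The tip at crop (170,238) faces the middle of the end wall, low down. The finger linkage elbow at (218,122) reaches ahead of the tip, so I'll check it clears the rim.

Run:
```python
import pickle
from h import *
f=pickle.load(open("f2.pkl","rb"))["scene"]
a=-.185;ey=np.array([-np.sin(a),np.cos(a),0]);ex=np.array([ey[1],-ey[0],0]);e=np.array([.5053,-.0696,0])
for n,u in(("elbow",(226,120)),("elbow low",(215,135)),("finger mid",(190,190)),("tip low",(168,243)),("tip front",(186,232)),("rim mid",(217,215))):
  for xo in(0,.011):
    o,d=ray(f,[np.array(u)/3.5+[230,130]]);d=d[0];t=(xo-(o-e)@ex)/(d@ex);p=o+d*t
    print(n,xo,"y rel end",((p-e)@ey).round(4),"z",p[2].round(4))
```

```text
elbow 0 y rel end 0.0132 z 0.2555
elbow 0.011 y rel end 0.0192 z 0.2656
elbow low 0 y rel end 0.0052 z 0.2415
elbow low 0.011 y rel end 0.0113 z 0.2518
finger mid 0 y rel end -0.015 z 0.191
finger mid 0.011 y rel end -0.0085 z 0.2021
tip low 0 y rel end -0.0346 z 0.1386
tip low 0.011 y rel end -0.0278 z 0.1505
tip front 0 y rel end -0.0204 z 0.1536
tip front 0.011 y rel end -0.0138 z 0.1653
rim mid 0 y rel end 0.003 z 0.1768
rim mid 0.011 y rel end 0.0092 z 0.1882
```

The elbow clears the rim (z about 0.24), but the finger's front edge leans forward with height, so it would touch high on the wall. I'll tilt another 0.26 rad about the tip so the tip leads.

>>> {"name": "carry_out", "arguments": {
  "increments": [0,0.095,0.006,0.0415,0,0,1,0,0.095,0.006,0.0415,0,0,1,0,0,0,0,0,0,1]
}}

```text
time: 4.05
eef_pos: [0.4911, -0.1374, 0.2053]
tool_rot: [-0.257, 0.962, -0.091, 0.023]
wrist_force: [0.1, 0.8, 0.6]
finger_gap: 0.0005
```

```bash
python3 st.py
python3 - <<'E'
from workcell import robot
import cv2,pickle
d={n:robot.grab_frame(n) for n in("scene","top")};pickle.dump(d,open("f3.pkl","wb"))
c=d["scene"]["img"][130:230,220:350];cv2.imwrite("pics/s3.png",cv2.resize(c,None,fx=6,fy=6,interpolation=2)[:,:,::-1])
E
```

```text
t 4.05 tip [ 0.4978 -0.1016  0.142 ] rel end x,y -0.0015 -0.0329 F [0.1 0.8 0.6] gap 0.0004515574888158163
[[ 0.982 -0.164  0.091]
 [-0.187 -0.851  0.49 ]
 [-0.003 -0.499 -0.867]]
```

View pics/s3.png

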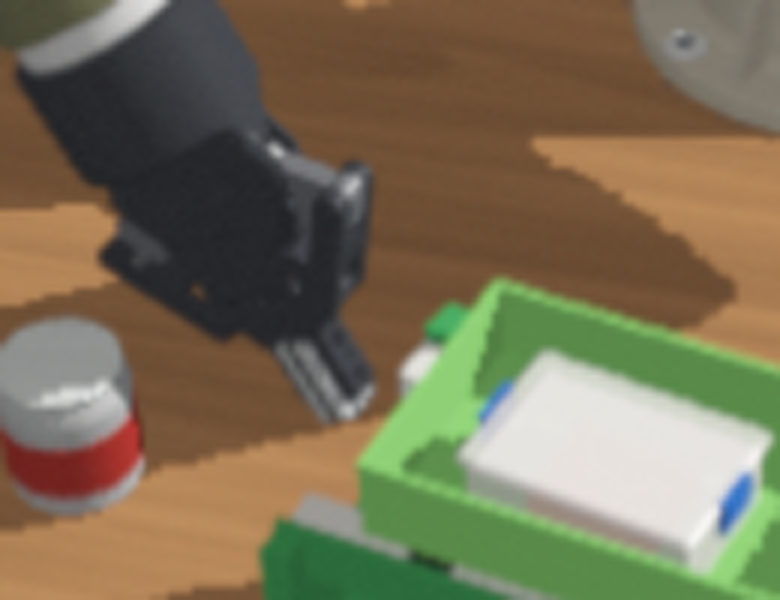

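The tip now leads clearly, at crop (370,390), with open space to the wall. I'll go forward in small rows.

>>> {"name": "carry_out", "arguments": {
  "increments": [0,-0.024,0.0185,0,0,0,1,0,-0.024,0.0185,0,0,0,1,0,-0.024,0.0185,0,0,0,1,0,-0.024,0.0185,0,0,0,1,0,-0.024,0.0185,0,0,0,1,0,0,0,0,0,0,1]
}}

```text
time: 4.9
eef_pos: [0.4943, -0.1205, 0.2046]
tool_rot: [-0.257, 0.962, -0.089, 0.024]
wrist_force: [-0.5, -0.3, -0.5]
finger_gap: -0.0001
```

>>> {"name": "carry_out", "arguments": {
  "increments": [0,-0.017,0.01,0,0,0,1,0,-0.017,0.01,0,0,0,1,0,-0.017,0.01,0,0,0,1,0,-0.017,0.01,0,0,0,1,0,-0.017,0.01,0,0,0,1]
}}

```text
time: 5.52
eef_pos: [0.4962, -0.111, 0.2045]
tool_rot: [-0.257, 0.962, -0.089, 0.024]
wrist_force: [-0.3, -0.2, 0.2]
finger_gap: 0.0001
```

```bash
python3 st.py
```

```text
t 5.525 tip [ 0.5029 -0.0752  0.1412] rel end x,y -0.0014 -0.006 F [-0.3 -0.2  0.2] gap 0.00011508184798797782
[[ 0.983 -0.159  0.092]
 [-0.184 -0.852  0.49 ]
 [ 0.    -0.498 -0.867]]
```

>>> {"name": "carry_out", "arguments": {
  "increments": [0,-0.017,0.01,0,0,0,1,0,-0.017,0.01,0,0,0,1,0,-0.017,0.01,0,0,0,1,0,-0.017,0.01,0,0,0,1,0,-0.017,0.01,0,0,0,1]
}}

```text
time: 6.15
eef_pos: [0.4981, -0.1014, 0.2044]
tool_rot: [-0.257, 0.962, -0.089, 0.024]
wrist_force: [-0.3, -3.5, 0.9]
finger_gap: 0.0001
```

```bash
python3 st.py
python3 - <<'E'
from workcell import robot
import cv2,pickle
d={n:robot.grab_frame(n) for n in("scene","top")};pickle.dump(d,open("f4.pkl","wb"))
c=d["scene"]["img"][130:230,220:350];cv2.imwrite("pics/s4.png",cv2.resize(c,None,fx=6,fy=6,interpolation=2)[:,:,::-1])
E
```

```text
t 6.15 tip [ 0.5047 -0.0657  0.1411] rel end x,y -0.0013 0.0038 F [-0.3 -3.5  0.9] gap 0.00011331789724215442
[[ 0.983 -0.159  0.092]
 [-0.184 -0.852  0.489]
 [ 0.    -0.498 -0.867]]
```

View pics/s4.png

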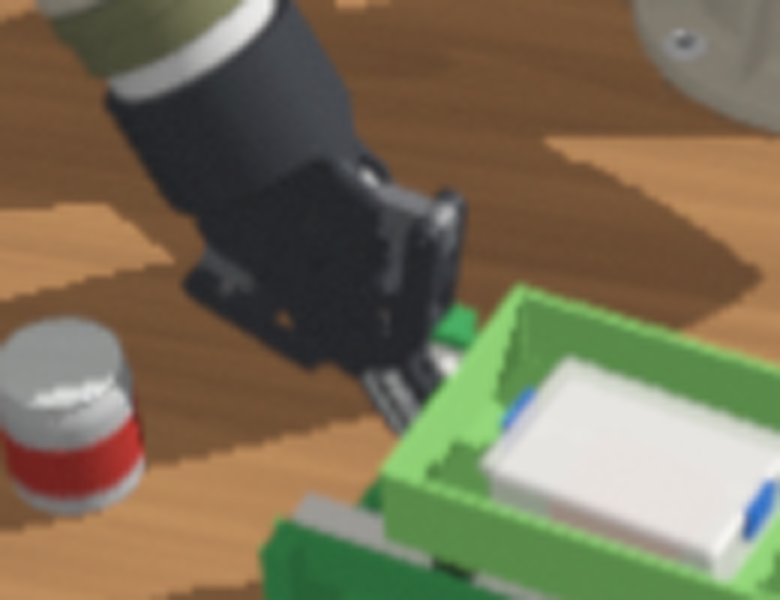

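Contact is made: about 3.5 N, and the tray has slid a few millimetres. I'll measure the travel by tracking the tray's rim corners in the top view.

```bash
cat > trk.py <<'E'
import pickle,sys
from h import *
A=pickle.load(open("f0.pkl","rb"));B=pickle.load(open(sys.argv[1],"rb"));z1=float(sys.argv[2])
a=-.185;ey=np.array([-np.sin(a),np.cos(a),0]);ex=np.array([ey[1],-ey[0],0])
g=lambda f:cv2.cvtColor(f["img"],cv2.COLOR_RGB2GRAY)
top=np.array([(315,148),(643,198),(610,405),(280,352)],float)/4.4+[215,195]
sc=np.array([(500,280),(361,466)],float)/6+[220,130]
W=onz(A["top"],top,.175)
# project the rim corners into the scene view
f=A["scene"];Ti=np.linalg.inv(f["pose"]);K=np.array([[f["fx"],0,f["cx"]],[0,f["fy"],f["cy"]],[0,0,1]])
sc=cv2.projectPoints(W,cv2.Rodrigues(Ti[:3,:3])[0],Ti[:3,3],K,np.array(f["distortion"],float))[0].reshape(-1,2)
for n,p in(("top",top),("scene",sc)):
    p=p.astype(np.float32).reshape(-1,1,2)
    q,st,er=cv2.calcOpticalFlowPyrLK(g(A[n]),g(B[n]),p,None,winSize=(13,13),maxLevel=4)
    D=onz(B[n],q.reshape(-1,2),z1)-onz(A[n],p.reshape(-1,2),.175)
    print(n,"dy",(D@ey*1e3).round(1),"dx",(D@ex*1e3).round(1),st.ravel(),er.ravel().round(1))
E
python3 trk.py f4.pkl .175
```

```text
top dy [9.9 9.4 9.2 9.8] dx [-0.5 -0.3  0.1  0.8] [1 1 1 1] [3.6 4.  4.7 5.6]
scene dy [ 8.8  6.2 11.1  9.1] dx [-0.5 -0.2  7.2 -0.3] [1 1 1 1] [ 2.   8.6 21.6  2. ]
```

Travel so far is about 9.5 mm, so the tray is near y = -52 mm. I'll push 32 mm more, then measure again.

>>> {"name": "carry_out", "arguments": {
  "increments": [0,-0.0175,0.01,0,0,0,1,0,-0.0175,0.01,0,0,0,1,0,-0.0175,0.01,0,0,0,1,0,-0.0175,0.01,0,0,0,1,0,-0.0175,0.01,0,0,0,1,0,-0.0175,0.01,0,0,0,1,0,-0.0175,0.01,0,0,0,1,0,-0.0175,0.01,0,0,0,1,0,-0.0175,0.01,0,0,0,1,0,-0.0175,0.01,0,0,0,1]
}}

```text
time: 7.5
eef_pos: [0.5017, -0.0814, 0.2044]
tool_rot: [-0.257, 0.962, -0.089, 0.024]
wrist_force: [-0.5, -3.7, 0.4]
finger_gap: -0.0002
```

>>> {"name": "carry_out", "arguments": {
  "increments": [0,-0.0175,0.01,0,0,0,1,0,-0.0175,0.01,0,0,0,1,0,-0.0175,0.01,0,0,0,1,0,-0.0175,0.01,0,0,0,1,0,-0.0175,0.01,0,0,0,1,0,-0.0175,0.01,0,0,0,1]
}}

```text
time: 8.25
eef_pos: [0.5039, -0.0696, 0.2044]
tool_rot: [-0.257, 0.962, -0.089, 0.024]
wrist_force: [-0.6, -3.3, 1.3]
finger_gap: -0.0
```

```bash
python3 st.py
cat > grab.py <<'E'
import sys,pickle
from workcell import robot
pickle.dump({n:robot.grab_frame(n) for n in("scene","top")},open(sys.argv[1],"wb"))
E
python3 grab.py f5.pkl; python3 trk.py f5.pkl .175
```

```text
t 8.25 tip [ 0.5105 -0.0338  0.1411] rel end x,y -0.0014 0.0361 F [-0.6 -3.3  1.3] gap -4.451238107776411e-05
[[ 0.983 -0.159  0.091]
 [-0.184 -0.852  0.49 ]
 [-0.    -0.498 -0.867]]
top dy [42.3 41.5 41.2 42.4] dx [-0.1 -0.4  0.5  0.7] [1 1 1 1] [3.4 3.4 4.8 4.9]
scene dy [ 41.3  44.7  43.7 180.1] dx [  0.9   4.4   8.5 441. ] [1 1 1 1] [ 4.8 29.5 22.4 28.1]
```

Travel is now 41.8 mm, so the tray is near -20 mm and sliding steadily at about 3.5 N. From here I'll use 1 mm rows.

>>> {"name": "carry_out", "arguments": {
  "increments": [0,-0.0087,0.005,0,0,0,1,0,-0.0087,0.005,0,0,0,1,0,-0.0087,0.005,0,0,0,1,0,-0.0087,0.005,0,0,0,1,0,-0.0087,0.005,0,0,0,1,0,-0.0087,0.005,0,0,0,1,0,-0.0087,0.005,0,0,0,1,0,-0.0087,0.005,0,0,0,1]
}}

```text
time: 9.35
eef_pos: [0.5053, -0.0617, 0.2044]
tool_rot: [-0.257, 0.962, -0.089, 0.024]
wrist_force: [-1.2, -3.3, 0.7]
finger_gap: -0.0001
```

>>> {"name": "carry_out", "arguments": {
  "increments": [0,-0.0087,0.005,0,0,0,1,0,-0.0087,0.005,0,0,0,1]
}}

```text
time: 9.6
eef_pos: [0.5057, -0.0597, 0.2044]
tool_rot: [-0.257, 0.962, -0.089, 0.024]
wrist_force: [-0.7, -3.3, 0.7]
finger_gap: -0.0001
```

```bash
python3 st.py
```

```text
t 9.6 tip [ 0.5124 -0.024   0.1411] rel end x,y -0.0014 0.0461 F [-0.7 -3.3  0.7] gap -0.0001468609274157262
[[ 0.983 -0.159  0.091]
 [-0.184 -0.852  0.49 ]
 [-0.    -0.498 -0.867]]
```

>>> {"name": "carry_out", "arguments": {
  "increments": [0,-0.0087,0.005,0,0,0,1,0,-0.0087,0.005,0,0,0,1]
}}

```text
time: 9.85
eef_pos: [0.506, -0.0578, 0.2044]
tool_rot: [-0.257, 0.962, -0.089, 0.024]
wrist_force: [-0.9, -3.9, 0.6]
finger_gap: 0.0003
```

>>> {"name": "carry_out", "arguments": {
  "increments": [0,-0.0087,0.005,0,0,0,1,0,-0.0087,0.005,0,0,0,1]
}}

```text
time: 10.1
eef_pos: [0.5065, -0.0559, 0.2044]
tool_rot: [-0.257, 0.962, -0.089, 0.024]
wrist_force: [-0.3, -2.9, -0.0]
finger_gap: -0.0002
```

>>> {"name": "carry_out", "arguments": {
  "increments": [0,-0.0087,0.005,0,0,0,1]
}}

```text
time: 10.22
eef_pos: [0.5067, -0.0549, 0.2044]
tool_rot: [-0.257, 0.962, -0.089, 0.024]
wrist_force: [-0.2, -3.1, -0.4]
finger_gap: -0.0
```

>>> {"name": "carry_out", "arguments": {
  "increments": [0,-0.0087,0.005,0,0,0,1]
}}

```text
time: 10.35
eef_pos: [0.5068, -0.0539, 0.2044]
tool_rot: [-0.257, 0.962, -0.089, 0.024]
wrist_force: [0.5, -3.1, 0.4]
finger_gap: -0.0002
```

```bash
python3 st.py;python3 grab.py f6.pkl; python3 trk.py f6.pkl .175;python3 trk.py f6.pkl .168
```

```text
t 10.35 tip [ 0.5135 -0.0181  0.1411] rel end x,y -0.0014 0.0521 F [ 0.5 -3.1  0.4] gap -0.0001510094800950661
[[ 0.983 -0.159  0.091]
 [-0.184 -0.852  0.49 ]
 [-0.    -0.498 -0.867]]
top dy [57.7 57.2 54.7 57.3] dx [-1.8 -0.7  0.6  1.1] [1 1 1 1] [21.   5.   9.4 16.9]
scene dy [ 93.2  65.4  61.8 -73.8] dx [199.6  11.1  12.2  26.7] [1 1 1 1] [16.8 25.7 20.4 26. ]
top dy [58.7 57.2 54.7 58.3] dx [-0.8  0.3  1.1  1.5] [1 1 1 1] [21.   5.   9.4 16.9]
scene dy [ 92.   62.2  58.6 -76.7] dx [195.3   5.    5.   19.6] [1 1 1 1] [16.8 25.7 20.4 26. ]
```

Travel is 57.7 mm and the feet are still on the rails, with steady force. I'll continue 1 mm at a time.

>>> {"name": "carry_out", "arguments": {
  "increments": [0,-0.0087,0.005,0,0,0,1]
}}

```text
time: 10.58
eef_pos: [0.507, -0.0529, 0.2044]
tool_rot: [-0.257, 0.962, -0.089, 0.024]
wrist_force: [-0.4, -2.2, 0.2]
finger_gap: -0.0002
```

>>> {"name": "carry_out", "arguments": {
  "increments": [0,-0.0087,0.005,0,0,0,1]
}}

```text
time: 10.7
eef_pos: [0.5072, -0.0519, 0.2044]
tool_rot: [-0.257, 0.962, -0.089, 0.024]
wrist_force: [-0.3, -2.7, -0.3]
finger_gap: 0.0002
```

>>> {"name": "carry_out", "arguments": {
  "increments": [0,-0.0087,0.005,0,0,0,1]
}}

```text
time: 10.82
eef_pos: [0.5074, -0.0511, 0.2044]
tool_rot: [-0.256, 0.962, -0.089, 0.024]
wrist_force: [-2.7, -6.4, 1.7]
finger_gap: -0.0003
```

The force rose to about 7 N and the last step fell short, so the tray may have dropped and met a notch wall. I'll look.

```bash
python3 st.py;python3 grab.py f7.pkl; python3 trk.py f7.pkl .168
python3 - <<'E'
import pickle,cv2,numpy as np
A=pickle.load(open("f6.pkl","rb"));B=pickle.load(open("f7.pkl","rb"))
L=[cv2.resize(X["scene"]["img"][165:270,260:410],None,fx=5,fy=5,interpolation=2)[:290] for X in(A,B)]
L=[cv2.resize(X["scene"]["img"][175:275,265:415],None,fx=2.9*1.8,fy=2.9,interpolation=2) for X in(A,B)]
cv2.imwrite("pics/c7.png",np.vstack(L)[:,:,::-1])
E
```

```text
t 10.825 tip [ 0.514  -0.0154  0.1411] rel end x,y -0.0014 0.0549 F [-2.7 -6.4  1.7] gap -0.0003165976557588205
[[ 0.983 -0.159  0.091]
 [-0.184 -0.853  0.489]
 [ 0.    -0.498 -0.867]]
top dy [-75.6  59.8  56.9 260.8] dx [-13.7   0.3   1.  116.7] [1 1 1 1] [21.   5.1  9.5 58. ]
scene dy [ 92.   64.8  61.2 -73.6] dx [195.3   5.    4.3  19.8] [1 1 1 1] [16.8 26.  19.  25.5]
```

View pics/c7.png

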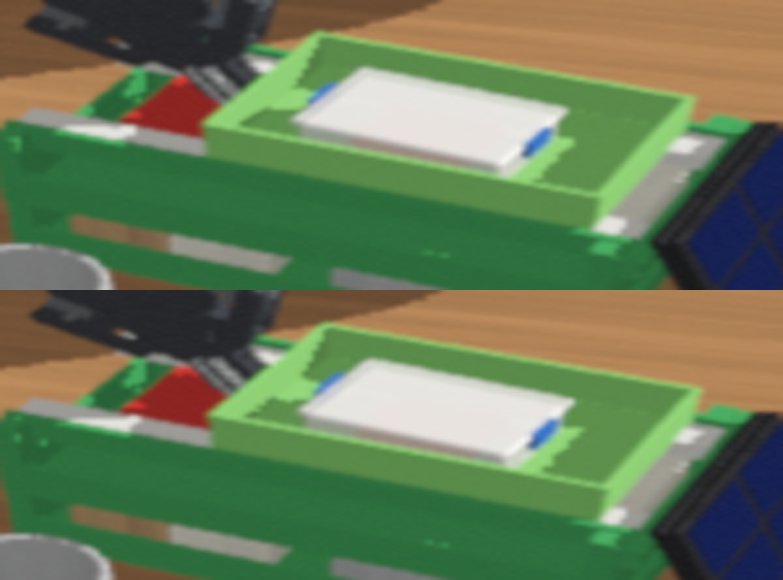

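Both frames show the tray already down: it sits flush behind the guide strip and no feet show, from near corner (208,150) to (600,215). The force rise is the notch's end wall, so I'll stop here and back straight off, then up.

>>> {"name": "carry_out", "arguments": {
  "increments": [0,0.0175,-0.01,0,0,0,1,0,0.0435,-0.025,0,0,0,1,0,0.087,-0.05,0,0,0,1,0,0.174,-0.1,0,0,0,1,0,0.174,-0.1,0,0,0,1,0,0,0,0,0,0,1]
}}

```text
time: 11.68
eef_pos: [0.4969, -0.1087, 0.2043]
tool_rot: [-0.257, 0.962, -0.09, 0.024]
wrist_force: [-0.6, -0.3, -1.0]
finger_gap: 0.0
```

>>> {"name": "carry_out", "arguments": {
  "increments": [0,0,-0.3,0,0,0,1,0,0,-0.4,0,0,0,1,0,0,-0.4,0,0,0,1,0,0,-0.3,0,0,0,1,0,0,0,0,0,0,1,0,0,0,0,0,0,1]
}}

```text
time: 12.42
eef_pos: [0.4839, -0.1751, 0.325]
tool_rot: [-0.257, 0.962, -0.089, 0.023]
wrist_force: [-0.3, 0.7, -0.8]
finger_gap: -0.0002
```

```bash
python3 st.py;python3 grab.py f8.pkl; python3 trk.py f8.pkl .168
python3 - <<'E'
import pickle,cv2,numpy as np
B=pickle.load(open("f8.pkl","rb"))
cv2.imwrite("pics/c8.png",np.hstack([cv2.resize(B["scene"]["img"][150:350,200:440],(480,400),interpolation=2),cv2.resize(B["top"]["img"][200:320,220:390],(320,226),interpolation=2) if 0 else cv2.resize(B["top"]["img"][140:340,140:460],(320,400),interpolation=2)])[:,:,::-1])
E
```

```text
t 12.425 tip [ 0.4906 -0.1393  0.2617] rel end x,y -0.0017 -0.0713 F [-0.3  0.7 -0.8] gap -0.00016000750432387093
[[ 0.983 -0.159  0.091]
 [-0.183 -0.852  0.49 ]
 [-0.001 -0.499 -0.867]]
top dy [-75.3  18.7  54.9 286.7] dx [-14.4   3.1   1.3 135.8] [1 1 1 1] [18.7 27.9 12.1 44.8]
scene dy [ 92.   -8.7  61.6 -73.7] dx [195.3 -43.6   5.4  19.9] [1 1 1 1] [16.9 31.  21.5 25.5]
```

View pics/c8.png

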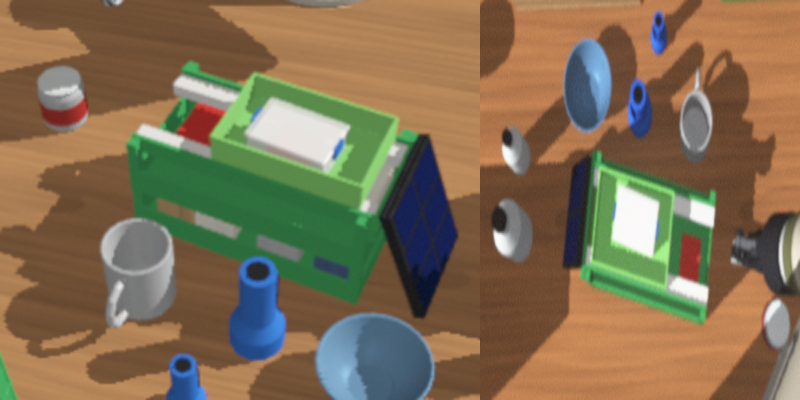

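The hand is clear, with tip z at 0.26. The tray and box sit in the tower next to the panel, and the mug, torch, bowl, bottle and tin are where they were. Next a numeric height and position check on the rim corners before handing in.

Run:
```python
import pickle
from h import *
f=pickle.load(open("f8.pkl","rb"))["scene"]
a=-.185;ey=np.array([-np.sin(a),np.cos(a),0]);ex=np.array([ey[1],-ey[0],0]);o0=np.array([.5304,.0740,0]);e=np.array([.5053,-.0696,0])
for n,u in(("before -y",np.array((177,267))/3.5+[230,130]),("now -y",(306,215.5)),("now +y",(381.5,243.5))):
    o,d=ray(f,[u]);d=d[0];t=(.055-(o-e)@ex)/(d@ex);p=o+d*t
    print(n,"tower y",((p-o0)@ey).round(4),"z rim",p[2].round(4))
A=pickle.load(open("f0.pkl","rb"))["top"]["img"];B=pickle.load(open("f8.pkl","rb"))["top"]["img"]
for n,(x0,y0,x1,y1) in dict(mug=(335,170,380,222),torch=(284,175,315,212),bowl=(220,155,275,208),bottle=(148,235,195,275),tin=(418,285,455,318)).items():
    r=cv2.matchTemplate(B[y0-8:y1+8,x0-8:x1+8],A[y0:y1,x0:x1],cv2.TM_CCOEFF_NORMED);m=cv2.minMaxLoc(r);print(n,"shift px",np.array(m[3])-8,round(m[1],3))
```

```text
before -y tower y -0.1415 z rim 0.1806
now -y tower y -0.0821 z rim 0.1777
now +y tower y 0.0845 z rim 0.168
mug shift px [0 0] 0.984
torch shift px [0 0] 0.998
bowl shift px [0 0] 0.998
bottle shift px [0 0] 0.998
tin shift px [0 0] 0.833
```

The -y rim corner reads 178 mm against 168 mm at +y. That may be my picking error or a tray not fully level, so I'll look closely before handing in.

Run:
```python
import pickle,cv2,numpy as np
A=pickle.load(open("f2.pkl","rb"))["scene"]["img"];B=pickle.load(open("f8.pkl","rb"))["scene"]["img"]
r=lambda im:cv2.resize(im[180:263,262:422],(800,415),interpolation=2)
cv2.imwrite("pics/c9.png",cv2.resize(B[178:268,285:405],(800,600),interpolation=2)[:,:,::-1])
```

```text
(no output)
```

View pics/c9.png

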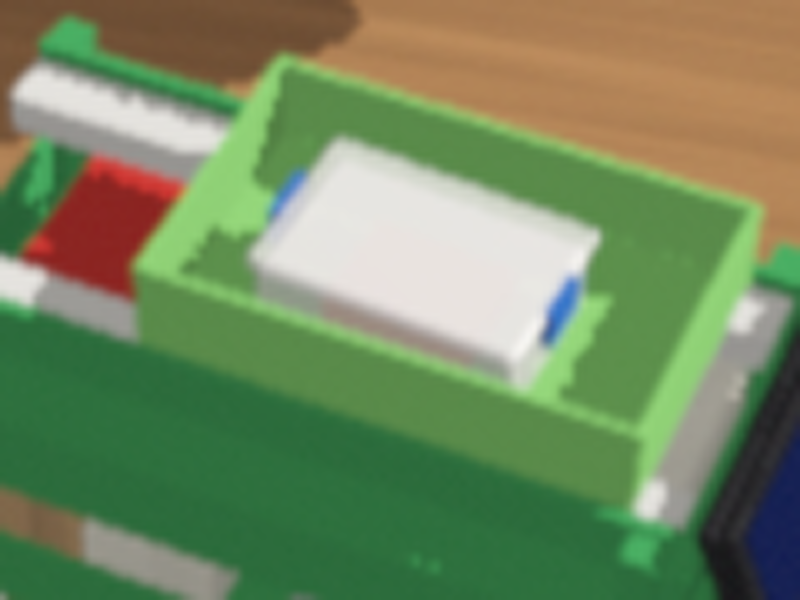

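In the close-up the rim runs from (135,266) to (640,437), parallel to the guide strip, and the visible wall is the same height at both ends (72 and 73 px). So the tray is level and down. My first pick of the -y corner was 2.4 px too high, which explains about 5 mm of the difference. Handing in.

```bash
python3 -c "
from workcell import robot
print(robot.hand_in())"
```

```text
the job is handed in; nothing more can be done
None
```

I pushed the top tray about 60 mm towards the panel with the shut, tilted fingertip low on its end wall. It took about 3–4 N. The tray dropped into its notches, and I stopped when the force rose to about 7 N against the notch's end wall. I then backed the hand off and up, and handed the job in at about 12.5 s; no verdict is reported.

**Tray:** it sits down flush behind the guide strip, and its rim is parallel to the strip to about 0.01 rad. From the rim corners, its centre is about 1 mm from home, give or take roughly 5 mm.

**Clear box and hand:** the box is still inside the tray, and the hand is clear with about zero wrist force.

**Other objects:** the mug, torch, bowl and bottle show no shift in the top view. The tin also shows none, but its match was weaker (0.83), probably because the arm's shadow lay near it.

**Checks that disagreed:**
- **Rim height:** the first reading was uneven, 178 mm at one end and 168 mm at the other. A closer look put about half of that down to a bad pixel pick. I judged the tray level from the equal visible wall heights and did not re-measure the corner heights.
- **Corner tracking:** this failed once the tray was close to the panel, so I ignored its final values.
- **The drop:** I did not notice it when it happened. I described the tray as still on the rails about 3 mm after it had probably already dropped.

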